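# Set the dose and load the cups on a bench filler

### The arm

A 6-joint arm with a two-finger parallel gripper is mounted at the origin on the work surface. World frame = base frame: x ahead of the robot, y to its left, z up, the work surface at z = 0. Lengths are in mm, angles in rad, forces in N, time in s.
With the tool pointing down it reaches from about 350 to 975 mm from the base axis. Payload 7.1 kg.
Tool frame: the origin (TCP) lies at the very end of the fingers, on their centre line; the grasp point (between the pads) lies 19 mm behind it (ctrl.pinch_z is the distance from the TCP to the grasp point, in mm); z points along the fingers, y is the direction in which the jaws open and shut (so a half turn about z gives the same grasp; the last joint's range is limited). The gripper opens to 88 mm and grips with 3 to 60 N. Pads are 20 mm wide; open, the fingers measure 115 mm over their backs; the gripper's body (75 mm by 178 mm) begins 61 mm behind the grasp point.
Start: joints at [-1.326, 0.423, 1.63, -0, 1.089, -0.019], TCP at [162.988, -603.357, 222.675] pointing down, gripper open.
Joint ranges: [-3, 3], [-0.9, 2.11], [0.09, 2.58], [-1.31, 4.45], [0.11, 2.69], [-2.54, 2.54]. Speed limits (rad/s): [2.39, 2.39, 3.01, 3.14, 3.14, 3.14].

### API

Orientations are given as a rotation vector (axis times angle).
In Python, from workcell import ctrl gives the robot as it stands.
- The arm moves only by the shell command python3 -m inch 'ROWS' [OPENING]. ROWS is JSON, a list of rows, each an object with "xyz": the shift along the tool's x, y, z in cm, a list of three; "spin": the turn about the tool's z in degrees. A call has 1 to 20 rows; each row is the pose to reach, as a shift and turn from the pose measured when the call began, along the tool's axes at that moment; what a row does not reach only later rows make up. A row lasts 1/10 s, in which the tool goes at most 50 mm and 8.59 degrees, less where a joint would pass 70% of its speed; a pose out of reach is approached as far as the arm can. A call with a gripper value outside its range is refused whole. OPENING is the closure, from 0 (fully open) to 1 (shut), set as the call begins (- or left out, the last holds). The fingers move at their own pace and stop on an object; the grip force is fixed at half the most. Time passes only in rows, so rows that repeat a pose let the fingers close. It gives the time, the measured TCP pose, the force and the opening at its end, in the units of the state.
- ctrl.get_obs(): the state, without advancing time (a new reading comes with each control period).
- ctrl.get_image(name): name is "side" or "top" or "wrist"; returns the picture (480x640x3 uint8, red, green, blue); there is no depth.
- ctrl.camera_info(name): a dict with "camera_matrix" (3x3 intrinsics, pixels), "R" (3x3) and "t" (3): a world point X has camera coordinates R X + t; the wrist camera has in their place "hand_eye" (4x4, takes a point from camera to tool coordinates, whose origin is the TCP and whose axes are the flange's). Camera axes: x right, y down, z forward; pixel columns grow to the right and rows downward; lengths in mm; the calibration is good to about 2 mm. A picture is of the moment at which its call begins: read the wrist's pose just before it. camera_info takes no time and is no camera call.
- ctrl.close_job(): hands the job in, once; it reports no verdict.
The state is a dict: "t": time; "qpos": joint angles; "qvel": joint speeds; "joint_torque": joint torques, N m; "ee_pos": TCP position; "orientation": TCP orientation; "ft_force": force on the tool from outside, world axes, zero at the start; "moment": the same for the moment, N m; "width": finger opening in mm.
Only numpy, scipy, OpenCV 4.12 (cv2) and the standard library are available. Lean on these libraries where they do the work, as an engineer would, in place of code of your own. Each camera call takes 0.05 s, during which the arm holds its last target. There are 200 camera calls.

### The job

Get the bench filler ready for the next batch: set the dose on the dosing head by first turning the coarse outer knob until its red pointer line stands on the red tab, and only then turning the fine inner knob until its yellow pointer stands on the blue mark. Load the round steel cup plate with every sample cup from the blue mat, nested fully home into one upright stack standing in the plate's collar, and close the top cup with the green dust cap. Leave the jar, the bottle and the spatula where they are.

Things in the scene. Friction and masses are not known exactly. Their poses are not given: they have to be found in the camera images.
- doser: The fixed dosing head: a flat aluminium box 150 x 150 x 50 mm, origin at the centre of its underside, below the knobs' upright axis; x and y along its sides. On its +x side lies a steel dosing cylinder (40 mm thick, 145 mm long, no higher than the box), its axis 95 mm from the origin.
- coarse_grip (a point): Centre line of the coarse outer knob at the height to grip it: a plain grey upright cylinder, 60 mm across, 34 mm tall, on a white skirt disc 104 mm across that turns with it. This point is 22 mm above the skirt's top, 81 mm above the table; the fine knob stands on top of the coarse one, its top 48 mm above this point. It can be gripped across any diameter.
- coarse (a joint): Angle of the coarse outer knob in rad, growing counter-clockwise seen from above; it stops at -0.3 and 4.0, stays where left, takes about 0.15 N m to turn. Starts between 0 and 0.9. Turning it carries the fine knob and its blue mark round with it.
- coarse_mark (a joint): Angle of the red tab round the same axis, measured from the same zero as coarse: the coarse setting is right when coarse equals it. Set for this run between 1.6 and 3.2; the tab cannot be moved by touch.
- coarse_pointer (a point): Outer tip, at the skirt's rim 52 mm from the axis, of the red line on the white skirt of the coarse knob; turns with the coarse knob.
- coarse_mark_tip (a point): Inner edge, 52 mm from the axis, of the red tab (12 mm wide, outside the skirt on the black bezel) to which the red line must point.
- fine_grip (a point): Centre line of the fine inner knob at the height to grip it: a plain black upright cylinder with an aluminium cap, 30 mm across and 36 mm tall, standing on top of the coarse knob on the same axis. This point is 24 mm above the coarse knob's top and 12 mm below the fine knob's top, 117 mm above the table. It can be gripped across any diameter.
- fine (a joint): Angle of the fine inner knob relative to the coarse knob in rad, growing counter-clockwise seen from above; stops at -0.3 and 4.0, stays where left, takes about 0.04 N m to turn, too little to move the coarse knob. Starts between 2.3 and 3.3.
- fine_mark (a joint): Angle of the blue mark relative to the coarse knob, from the same zero as fine: the fine setting is right when fine equals it. Set for this run between 0.3 and 1.6; it cannot be moved by touch.
- fine_pointer (a point): Tip of the yellow pointer at the foot of the fine knob, 22 mm from the axis, just above the coarse knob's top face.
- fine_mark_tip (a point): Inner edge, 22 mm from the axis, of the blue mark (8 mm wide) lying on the coarse knob's top face, to which the yellow pointer must point.
- plate_center (a point): Centre of the top face of the round steel cup plate, a fixed disc 108 mm across, 12 mm high, with a ring-shaped collar on it 24 mm high, 56 mm across inside and 64 mm outside, in which the foot (46 mm across) of the lowest cup stands.
- cup1_mid (a point): A white stacking sample cup, open at the top, 62 mm tall, about 60 g: its centre, 31 mm above its foot; its z axis points up out of the mouth. Foot 46 mm across, 51 mm at 30 mm up; above that a straight collar, 64 mm outside and 58 mm inside, 30 to 62 mm up, to grip. Nested home, its foot rests on the ledge inside the cup below, each cup 34 mm higher. Starts upright on the table, on the blue mat. May be absent (None).
- cup2_mid (a point): Another stacking cup just like cup1; the same point and axes. Absent in some runs (None).
- cup3_mid (a point): Another stacking cup just like cup1; the same point and axes. Absent in some runs (None).
- cup4_mid (a point): Another stacking cup just like cup1; the same point and axes. Absent in some runs (None).
- cup5_mid (a point): Another stacking cup just like cup1; the same point and axes. Absent in some runs (None).
- cup6_mid (a point): Another stacking cup just like cup1; the same point and axes. Absent in some runs (None).
- cap_knob (a point): The centre of the round knob (32 mm across, 28 mm tall) of the green dust cap, 30 mm above the cap's underside; z up. Below the knob is a flange 68 mm across and 6 mm thick, 10 to 16 mm above the underside, and below it a plug 48 mm across that goes into a cup's mouth until the flange rests on the rim. About 80 g. Starts on its plug on the table. On a cup, this point is 82 mm above that cup's foot.
- amber_jar_at (a point): A closed amber jar 60 mm across, 90 mm tall, standing beyond the work: the point 40 mm above its foot. A bystander.
- clear_bottle_at (a point): A clear bottle with blue cap, 60 mm across, 130 mm tall, beyond the work: the point 40 mm above its foot. A bystander.
- spatula_at (a point): A spatula lying at the far edge of the blue mat, about along y: a point just above its middle. A bystander.
Mind the look-alikes: they are no part of the job. Of the things that look like the part that bears cap_knob, the smallest one is meant.

How it is judged:
By the outcome, as a careful person would: the job done as asked, in the order asked, and still so for the second after the job is handed in, with the robot touching nothing.
Of cup1, cup2, cup3, cup4, cup5, cup6 only 4 to 6 are there at a start; the rules pass over those that are not, and their reading is None.
At some moment in a run one of cap may be knocked a few centimetres aside while the robot is not near it.
It also fails if it takes over 210 s, if anything falls off the work surface, if the arm or the gripper's body presses on something with over 40 N, if the wrist force passes 120 N, or if a joint passes its speed limit or range.

## Working session

There is one attempt and no reset: what is moved stays moved. The work goes in short steps, Python scripts to look and compute and a shell command to move; the robot and the scene stay as the last step left them, time stands still between calls to the robot, and variables do not carry over. Pictures are saved under pics/ and viewed, about 12 in all and at most 16, crops included, and the job is handed in when it is done.

```bash
ls; mkdir -p pics
python3 - <<'E'
from workcell import ctrl
import cv2
o=ctrl.get_obs();print(o['t'],o['ee_pos'],o['orientation'],o['width'],ctrl.pinch_z)
for n in("top","side"):
    cv2.imwrite(f"pics/{n}0.png",ctrl.get_image(n)[:,:,::-1]);c=ctrl.camera_info(n);print(n,c)
print(ctrl.camera_info("wrist"))
E
```

```text
pics
0.0 [ 162.88172372 -602.8320428   221.88909078] [-3.11279019e+00 -4.13013181e-01  2.86927917e-04] 88.11855166902973 18.700000000000003
top {'camera_matrix': array([[500.88007112,   0.        , 320.13677134],
       [  0.        , 500.88007112, 235.61380046],
       [  0.        ,   0.        ,   1.        ]]), 'R': array([[ 1.54173881e-03, -9.99991683e-01, -3.77595050e-03],
       [-9.85288156e-01, -8.73757893e-04, -1.70899053e-01],
       [ 1.70894332e-01,  3.98388101e-03, -9.85281308e-01]]), 't': array([  20.47707289,  625.2611945 , 1059.23286574])}
side {'camera_matrix': array([[623.56052402,   0.        , 322.26347469],
       [  0.        , 623.56052402, 237.34225496],
       [  0.        ,   0.        ,   1.        ]]), 'R': array([[-0.98904052, -0.14763789, -0.00137972],
       [-0.07034463,  0.47942045, -0.87476149],
       [ 0.12980941, -0.86507751, -0.48455178]]), 't': array([ 607.22321782,  125.13577422, 1189.61165385])}
{'camera_matrix': array([[430.20797615,   0.        , 329.10278473],
       [  0.        , 430.20797615, 241.5403032 ],
       [  0.        ,   0.        ,   1.        ]]), 'hand_eye': array([[ 1.53411082e-04, -9.64665854e-01, -2.63476310e-01,
         7.33090569e+01],
       [ 9.99999308e-01, -1.59391037e-04,  1.16583562e-03,
        -2.87694281e-01],
       [-1.16663757e-03, -2.63476307e-01,  9.64665162e-01,
        -1.62506695e+02],
       [ 0.00000000e+00,  0.00000000e+00,  0.00000000e+00,
         1.00000000e+00]])}
```

View pics/top0.png

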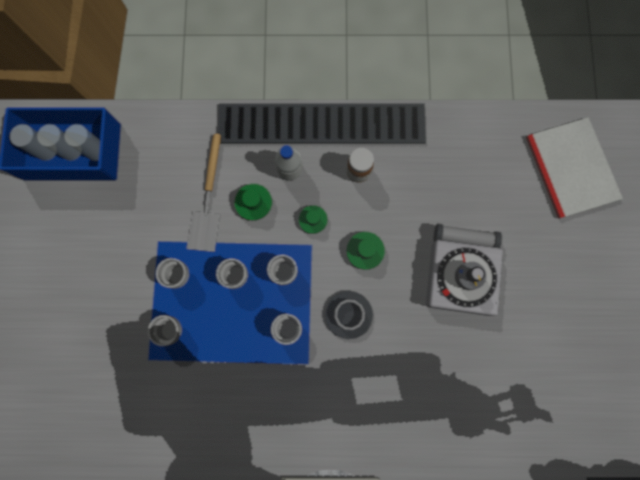

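View pics/side0.png

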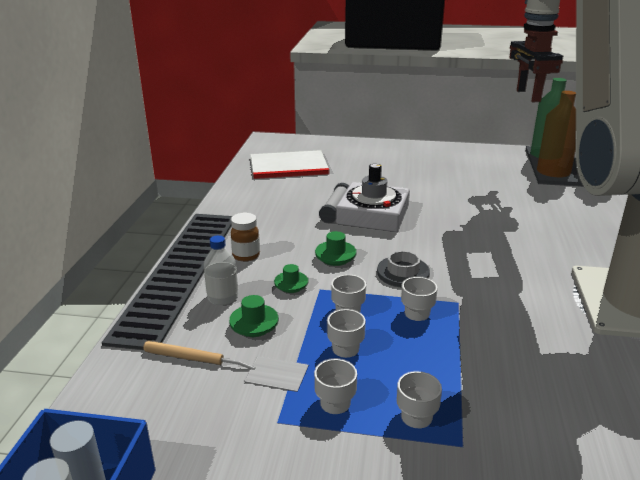

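```bash
cat > h.py <<'E'
from workcell import ctrl
import numpy as np, cv2
from scipy.spatial.transform import Rotation as Ro
def cam(n,o=None):
    c=ctrl.camera_info(n);K=c['camera_matrix']
    if n!='wrist': return K,c['R'],c['t']
    o=o or ctrl.get_obs();T=np.eye(4);T[:3,:3]=Ro.from_rotvec(o['orientation']).as_matrix();T[:3,3]=o['ee_pos']
    M=np.linalg.inv(T@c['hand_eye']);return K,M[:3,:3],M[:3,3]
def w(C,px,z):
    K,R,t=C;d=R.T@np.linalg.inv(K)@[px[0],px[1],1];o=-R.T@t
    return o+d*(z-o[2])/d[2]
def p(C,X):
    K,R,t=C;v=K@(R@np.array(X,float)+t);return v[:2]/v[2]
def snap(n,f=None):
    o=ctrl.get_obs();im=ctrl.get_image(n)[:,:,::-1].copy()
    if f:cv2.imwrite('pics/'+f,im)
    return im,cam(n,o)
def state():
    o=ctrl.get_obs();R=Ro.from_rotvec(o['orientation']).as_matrix()
    return o,R,np.degrees(np.arctan2(R[1,1],R[0,1]))   # jaw (y axis) direction in world
def plan(X,jaw=None):
    o,R,a=state();s=R.T@(np.array(X,float)-o['ee_pos'])/10
    sp=None if jaw is None else -((jaw-a+90)%180-90)
    print('t',round(o['t'],2),'tcp',o['ee_pos'].round(1),'jawdir',round(a,1),'tilt',R[2,2].round(4),'q6',o['qpos'][5].round(3),'shift cm',s.round(2),'spin',sp)
E
python3 - <<'E'
from h import *
C=cam('top')
for n,px,z in [('c1',(173,272),62),('c2',(232,272),62),('c3',(283,268),62),('c4',(287,328),62),('c5',(165,330),62),('cap',(314,218),44),('capflange',(313,220),16),('plate',(350,315),36),('dos',(477,274),129),('skirt',(467,278),59),('line',(463,256),59),('tab',(446,293),52),('jar',(361,160),90),('bot',(287,152),130)]: print(n,w(C,px,z).round(0))
im=cv2.imread('pics/top0.png');cv2.imwrite('pics/crop0.png',cv2.resize(np.hstack([im[210:330,420:520],im[180:340,270:400][:120]]),None,fx=3.4,fy=3.4,interpolation=cv2.INTER_CUBIC))
x=w(C,(477,274),129);plan([x[0],x[1],300],90)
E
```

```text
c1 [543. 342.  62.]
c2 [543. 213.  62.]
c3 [552. 102.  62.]
c4 [423.  92.  62.]
c5 [419. 353.  62.]
cap [667.  35.  44.]
capflange [668.  38.  16.]
plate [451. -45.  36.]
dos [ 533. -299.  129.]
skirt [ 531. -299.   59.]
line [ 579. -292.   59.]
tab [ 499. -253.   52.]
jar [788. -69.  90.]
bot [793.  92. 130.]
t 0.1 tcp [ 162.9 -602.9  222. ] jawdir -74.9 tilt -1.0 q6 -0.019 shift cm [ 43.65 -19.67  -7.77] spin 15.113762440600112
```

```bash
python3 -m inch '[{"xyz":[43.6,-19.7,-6],"spin":15},{"xyz":[43.6,-19.7,-6],"spin":15},{"xyz":[43.6,-19.7,-6],"spin":15},{"xyz":[43.6,-19.7,-6],"spin":15},{"xyz":[43.6,-19.7,-6],"spin":15},{"xyz":[43.6,-19.7,-6],"spin":15},{"xyz":[43.6,-19.7,-6],"spin":15},{"xyz":[43.6,-19.7,-6],"spin":15},{"xyz":[43.6,-19.7,-6],"spin":15},{"xyz":[43.6,-19.7,-6],"spin":15},{"xyz":[43.6,-19.7,-6],"spin":15},{"xyz":[43.6,-19.7,-6],"spin":15}]' 0
python3 - <<'E'
from h import *
im,C=snap('wrist','w1.png');plan([533,-299,70],90)
print([p(C,X).round() for X in ([533,-299,129],[531,-299,59])])
E
```

```text
t: 1.3
ee_pos: [532.4, -298.5, 281.8]
orientation: [-3.14, -0.006, 0.002]
ft_force: [-0.7, -0.5, -0.6]
width: 88.2
t 1.35 tcp [ 531.7 -299.2  281.7] jawdir -89.9 tilt -1.0 q6 1.036 shift cm [1.600e-01 2.000e-02 2.117e+01] spin 0.13505312410836723
[array([330., 224.]), array([330., 209.])]
```

View pics/w1.png

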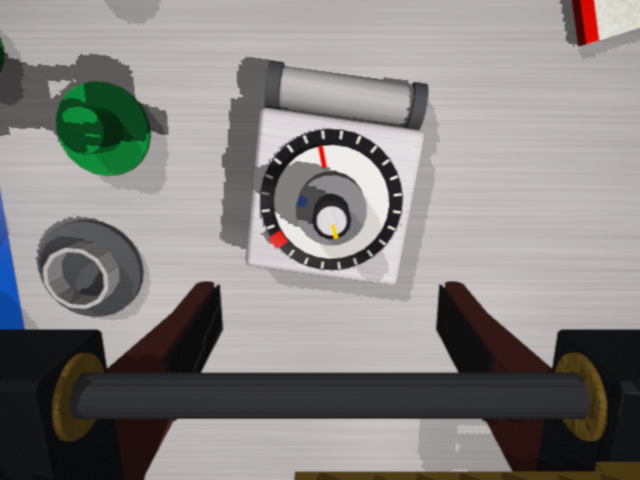

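```bash
cat >> h.py <<'E'
def blobs(im,lo,hi,box,minA=6):
    x0,y0,x1,y1=box;h=cv2.cvtColor(im[y0:y1,x0:x1],cv2.COLOR_BGR2HSV)
    m=cv2.inRange(h,lo,hi)
    if lo[0]==0: m|=cv2.inRange(h,(172,lo[1],lo[2]),(180,255,255))
    n,l,s,c=cv2.connectedComponentsWithStats(m)
    return [(np.argwhere(l==i)[:,::-1]+[x0,y0]) for i in range(1,n) if s[i,4]>=minA]
E
python3 - <<'E'
from h import *
o=ctrl.get_obs();im=cv2.imread('pics/w1.png');C=cam('wrist',o)
# skirt: white blob ellipse centre
B=(240,120,420,290)
cs=blobs(im,(0,0,215),(180,30,255),(265,140,400,265),200)
for c in cs:
    (e,ax,an)=cv2.fitEllipse(cv2.convexHull(c.astype(np.int32)));print('skirt?',len(c),e,ax)
ctr=np.array([532,-299.])
for nm,lo,hi,z in [('red',(0,150,80),(8,255,255),57),('yel',(20,130,100),(35,255,255),129),('blue',(105,100,40),(130,255,255),93)]:
    for b in blobs(im,lo,hi,B):
        W=np.array([w(C,q,z)[:2] for q in b]);m=W.mean(0);d=W-ctr
        a=np.degrees(np.arctan2(*(m-ctr)[::-1]));print(nm,len(b),b.mean(0).round(1),m.round(1),'r',np.hypot(*(m-ctr)).round(1),'rmin/max',np.hypot(*d.T).min().round(1),np.hypot(*d.T).max().round(1),'ang',a.round(1))
# dark bezel outer circle
E
python3 - <<'E'
import cv2
im=cv2.imread('pics/w1.png');cv2.imwrite('pics/w1c.png',cv2.resize(im[125:285,240:420],None,fx=3.7,fy=3.7,interpolation=cv2.INTER_CUBIC))
E
```

```text
Traceback (most recent call last):
cv2.error: OpenCV(4.12.0) /io/opencv/modules/imgproc/src/shapedescr.cpp:361: error: (-201:Incorrect size of input array) There should be at least 5 points to fit the ellipse in function 'fitEllipseNoDirect'
```

View pics/w1c.png

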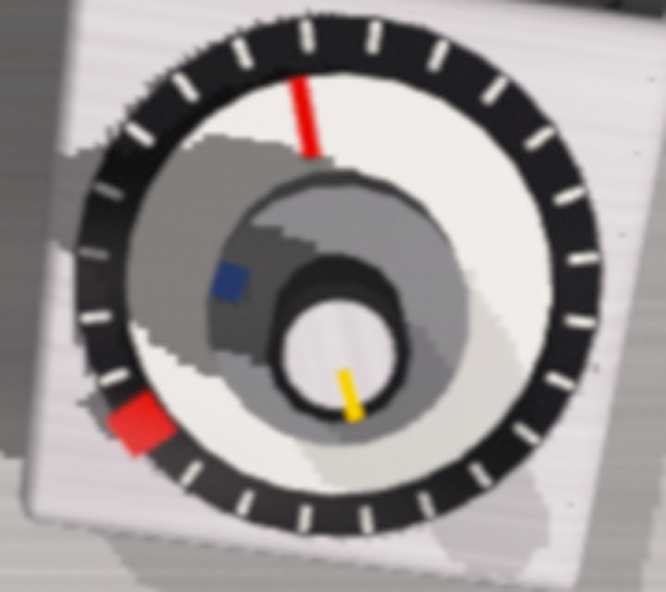

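Run:
```python
from h import *
o=ctrl.get_obs();im=cv2.imread('pics/w1.png');C=cam('wrist',o)
for q,z in [((331.8,201.8),59),((331.6,208.),93),((331.6,221),129)]: print(w(C,q,z).round(1))
for nm,lo,hi,z,c0 in [('red',(0,150,80),(8,255,255),57,(331.8,201.8)),('yel',(20,130,100),(35,255,255),129,(331.6,221)),('blue',(105,100,40),(130,255,255),93,(331.6,208))]:
    ctr=w(C,c0,z)[:2]
    for b in blobs(im,lo,hi,(240,120,420,290)):
        W=np.array([w(C,q,z)[:2] for q in b]);m=W.mean(0);r=np.hypot(*(W-ctr).T)
        print(nm,len(b),b.mean(0).round(1),'r',r.min().round(1),r.max().round(1),'ang',np.degrees(np.arctan2(*(m-ctr)[::-1])).round(1))
plan([531,-299,62],90)
```

```text
[ 536.8 -301.1   59. ]
[ 537.6 -300.7   93. ]
[ 534.6 -300.5  129. ]
red 95 [321.9 155.8] r 32.1 51.6 ang 12.3
red 198 [278.  238.8] r 54.7 68.2 ang 125.0
yel 59 [334.4 232.5] r 3.1 13.8 ang -166.5
blue 78 [301.7 200.9] r 21.9 28.9 ang 76.6
t 1.35 tcp [ 531.7 -299.2  281.7] jawdir -89.9 tilt -1.0 q6 1.036 shift cm [-4.000e-02  2.000e-02  2.197e+01] spin 0.13505312410836723
```

```bash
python3 -m inch '[{"xyz":[0.35,0.15,5],"spin":0},{"xyz":[0.35,0.15,10],"spin":0},{"xyz":[0.35,0.15,14],"spin":0},{"xyz":[0.35,0.15,17],"spin":0},{"xyz":[0.35,0.15,19],"spin":0},{"xyz":[0.35,0.15,20.5],"spin":0},{"xyz":[0.35,0.15,21.5],"spin":0},{"xyz":[0.35,0.15,21.6],"spin":0},{"xyz":[0.35,0.15,21.6],"spin":0},{"xyz":[0.35,0.15,21.6],"spin":0}]' 0 && python3 -m inch '[{"xyz":[0,0,0],"spin":0},{"xyz":[0,0,0],"spin":0},{"xyz":[0,0,0],"spin":0},{"xyz":[0,0,0],"spin":0},{"xyz":[0,0,0],"spin":0},{"xyz":[0,0,0],"spin":0},{"xyz":[0,0,0],"spin":0},{"xyz":[0,0,0],"spin":0}]' 1
```

```text
t: 2.35
ee_pos: [535.5, -300.8, 66.8]
orientation: [-3.141, -0.004, -0.0]
ft_force: [-0.1, -0.1, 0.4]
width: 87.8
t: 3.15
ee_pos: [535.6, -299.9, 67.0]
orientation: [-3.14, -0.003, 0.0]
ft_force: [0.4, 4.8, 4.2]
width: 59.5
```

```bash
python3 -m inch '[{"xyz":[0,0,0],"spin":-5},{"xyz":[0,0,0],"spin":-12},{"xyz":[0,0,0],"spin":-20},{"xyz":[0,0,0],"spin":-28},{"xyz":[0,0,0],"spin":-36},{"xyz":[0,0,0],"spin":-44},{"xyz":[0,0,0],"spin":-52},{"xyz":[0,0,0],"spin":-60},{"xyz":[0,0,0],"spin":-68},{"xyz":[0,0,0],"spin":-76},{"xyz":[0,0,0],"spin":-84},{"xyz":[0,0,0],"spin":-92},{"xyz":[0,0,0],"spin":-99},{"xyz":[0,0,0],"spin":-105},{"xyz":[0,0,0],"spin":-110},{"xyz":[0,0,0],"spin":-112.7},{"xyz":[0,0,0],"spin":-112.7},{"xyz":[0,0,0],"spin":-112.7},{"xyz":[0,0,0],"spin":-112.7}]'
python3 - <<'E'
from h import *
plan([535.5,-300.3,67]); snap('top','top1.png')
E
```

```text
t: 5.05
ee_pos: [534.2, -298.9, 67.0]
orientation: [-1.735, -2.614, -0.002]
ft_force: [-4.0, 4.9, 6.6]
width: 59.9
t 5.05 tcp [ 534.2 -298.9   67. ] jawdir 22.8 tilt -1.0 q6 -0.931 shift cm [-0.18  0.06  0.  ] spin None
```

```bash
python3 -m inch '[{"xyz":[0,0,0],"spin":0},{"xyz":[0,0,0],"spin":0},{"xyz":[0,0,0],"spin":0},{"xyz":[0,0,0],"spin":0},{"xyz":[0,0,-2],"spin":0},{"xyz":[0,0,-6],"spin":0},{"xyz":[0,0,-10],"spin":0},{"xyz":[0,0,-14],"spin":0},{"xyz":[0,0,-17],"spin":0},{"xyz":[0,0,-17],"spin":0},{"xyz":[0,0,-17],"spin":0}]' 0
python3 - <<'E'
from h import *
im,C=snap('wrist','w2.png');print([p(C,(535,-300,z)).round() for z in (59,93,129)])
cv2.imwrite('pics/w2c.png',im[50:400,120:540])
E
```

```text
t: 6.2
ee_pos: [534.9, -299.6, 237.4]
orientation: [-1.736, -2.615, -0.002]
ft_force: [-0.3, 1.4, -0.7]
width: 88.0
[array([328., 217.]), array([327., 227.]), array([327., 239.])]
```

View pics/w2c.png

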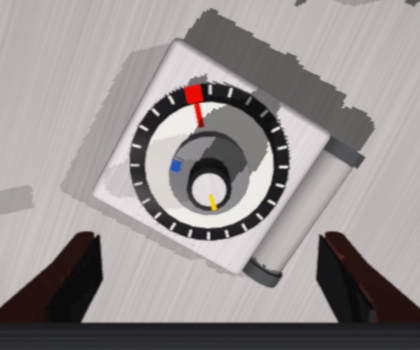

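```bash
cat > dial.py <<'E'
from h import *
import sys
def dial(im,C,c=(535,-300)):
    c=np.array(c,float)
    yy,xx=np.mgrid[0:480,0:640];P=np.c_[xx.ravel(),yy.ravel()]
    h=cv2.cvtColor(im,cv2.COLOR_BGR2HSV)
    # skirt centre: bezel outer ellipse
    g=(h[...,2]<60).astype(np.uint8);K,R,t=C;u=p(C,[*c,57])
    m=np.zeros_like(g);cv2.circle(m,tuple(int(v) for v in u),125,1,-1)
    cnt=[k for k in cv2.findContours(g*m,cv2.RETR_EXTERNAL,cv2.CHAIN_APPROX_NONE)[0]]
    k=max(cnt,key=lambda q:cv2.boundingRect(q)[2]);e=cv2.fitEllipse(cv2.convexHull(k));print('bezel',e, w(C,e[0],52).round(1))
    out={}
    for nm,lo,hi,z in [('red',(0,150,80),(8,255,255),57),('yel',(20,130,100),(35,255,255),129),('blue',(105,100,40),(130,255,255),93)]:
        for b in blobs(im,lo,hi,(int(u[0])-110,int(u[1])-110,int(u[0])+110,int(u[1])+110)):
            W=np.array([w(C,q,z)[:2] for q in b])-c
            r=np.hypot(*W.T)
            for s in ([(20,50),(54,75)] if nm=='red' else [(0,99)]):
                k=(r>s[0])&(r<s[1])
                if k.sum()>5:
                    M=W[k].mean(0);print(nm,k.sum(),'r',r[k].min().round(1),r[k].max().round(1),'ang',np.degrees(np.arctan2(*M[::-1])).round(2))
E
python3 - <<'E'
from dial import *
im=cv2.imread('pics/w2.png');C=cam('wrist')
for c in [(535,-300),(536,-301),(535,-299)]:dial(im,C,c)
E
```

```text
bezel ((329.1251220703125, 211.34043884277344), (155.1425018310547, 156.92587280273438), 81.12772369384766) [ 533.8 -295.6   52. ]
red 99 r 34.3 50.0 ang 123.05
red 306 r 54.0 66.9 ang 124.07
yel 73 r 2.8 13.4 ang -47.6
blue 106 r 22.1 29.1 ang -178.61
bezel ((329.1251220703125, 211.34043884277344), (155.1425018310547, 156.92587280273438), 81.12772369384766) [ 533.8 -295.6   52. ]
red 90 r 35.7 50.0 ang 123.41
red 325 r 54.0 68.3 ang 124.31
yel 73 r 1.4 12.0 ang -48.11
blue 106 r 23.0 30.3 ang 179.19
bezel ((329.1251220703125, 211.34043884277344), (155.1425018310547, 156.92587280273438), 81.12772369384766) [ 533.8 -295.6   52. ]
red 104 r 33.4 49.9 ang 123.8
red 287 r 54.1 66.1 ang 124.61
yel 73 r 3.7 14.2 ang -51.76
blue 106 r 22.2 29.1 ang -176.38
```

Run:
```python
from dial import *
im=cv2.imread('pics/w2.png');C=cam('wrist')
for c in [(533.8,-295.8),(534,-296.5)]:dial(im,C,c)
c=np.array([534,-296.]);b=max(blobs(im,(0,150,80),(8,255,255),(220,90,440,330)),key=len)
W=np.array([w(C,q,58)[:2] for q in b]);r=np.hypot(*(W-c).T)
L=W[r<50];T=np.array([w(C,q,52)[:2] for q in b[r>54.5]])
d=cv2.fitLine(L.astype(np.float32),2,0,.01,.01).ravel();n=np.array([-d[1],d[0]])
print('line dir',np.degrees(np.arctan2(d[1],d[0])),'axis off',(c-d[2:])@n,'tab off',(T.mean(0)-d[2:])@n,'ncol',len(L),len(T))
cv2.imwrite('pics/w2d.png',cv2.resize(im[125:185,290:350],None,fx=9,fy=9,interpolation=cv2.INTER_NEAREST))
```

```text
bezel ((329.1251220703125, 211.34043884277344), (155.1425018310547, 156.92587280273438), 81.12772369384766) [ 533.8 -295.6   52. ]
red 138 r 30.1 50.0 ang 124.99
red 209 r 54.0 62.8 ang 125.49
yel 73 r 7.1 17.5 ang -56.49
blue 106 r 21.4 28.5 ang -168.84
bezel ((329.1251220703125, 211.34043884277344), (155.1425018310547, 156.92587280273438), 81.12772369384766) [ 533.8 -295.6   52. ]
red 124 r 30.8 49.9 ang 124.64
red 224 r 54.0 63.5 ang 125.23
yel 73 r 6.4 16.8 ang -55.43
blue 106 r 21.5 28.6 ang -170.5
line dir -55.770504 axis off 0.5006286218922469 tab off -1.0377580846981016 ncol 130 205
```

View pics/w2d.png

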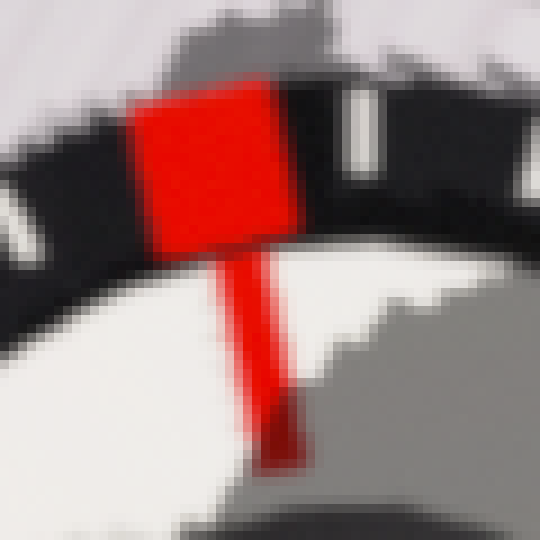

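```bash
python3 -m inch '[{"xyz":[0,0,5],"spin":0},{"xyz":[0,0,10],"spin":0},{"xyz":[0,0,13],"spin":0},{"xyz":[0,0,15.5],"spin":0},{"xyz":[0,0,16.8],"spin":0},{"xyz":[0,0,17],"spin":0},{"xyz":[0,0,17],"spin":0},{"xyz":[0,0,17],"spin":0}]' 0 && python3 -m inch '[{"xyz":[0,0,0],"spin":0},{"xyz":[0,0,0],"spin":0},{"xyz":[0,0,0],"spin":0},{"xyz":[0,0,0],"spin":0},{"xyz":[0,0,0],"spin":0},{"xyz":[0,0,0],"spin":0},{"xyz":[0,0,0],"spin":-0.5},{"xyz":[0,0,0],"spin":-1.0},{"xyz":[0,0,0],"spin":-1.0},{"xyz":[0,0,0],"spin":-1.0}]' 1 && python3 -m inch '[{"xyz":[0,0,0],"spin":0},{"xyz":[0,0,0],"spin":0},{"xyz":[0,0,0],"spin":0},{"xyz":[0,0,0],"spin":0},{"xyz":[0,0,-2],"spin":0},{"xyz":[0,0,-6],"spin":0},{"xyz":[0,0,-10],"spin":0},{"xyz":[0,0,-14],"spin":0},{"xyz":[0,0,-17],"spin":0},{"xyz":[0,0,-17],"spin":0},{"xyz":[0,0,-17],"spin":0}]' 0
python3 - <<'E'
from dial import *
im,C=snap('wrist','w3.png');dial(im,C,(534,-296))
c=np.array([534,-296.]);b=max(blobs(im,(0,150,80),(8,255,255),(220,90,440,330)),key=len)
W=np.array([w(C,q,58)[:2] for q in b]);r=np.hypot(*(W-c).T)
L=W[r<50];T=np.array([w(C,q,52)[:2] for q in b[r>54.5]])
d=cv2.fitLine(L.astype(np.float32),2,0,.01,.01).ravel();n=np.array([-d[1],d[0]])
print('line dir',np.degrees(np.arctan2(d[1],d[0])),'axis off',(c-d[2:])@n,'tab off',(T.mean(0)-d[2:])@n)
# centres of fine cap / coarse top
g=cv2.cvtColor(im,cv2.COLOR_BGR2HSV)
m=((g[...,2]>150)&(g[...,1]<60)).astype(np.uint8)
u=p(C,(535,-299,129)).astype(int);n,l,s,ct=cv2.connectedComponentsWithStats(m)
i=l[u[1],u[0]];print('cap comp',s[i],ct[i],w(C,ct[i],129).round(1))
cv2.imwrite('pics/w3c.png',cv2.resize(im[120:300,240:420],None,fx=3.3,fy=3.3,interpolation=cv2.INTER_CUBIC))
E
```

```text
t: 7.05
ee_pos: [534.3, -299.0, 67.3]
orientation: [-1.735, -2.614, -0.002]
ft_force: [-0.2, 0.4, -1.1]
width: 87.8
t: 8.05
ee_pos: [534.3, -299.1, 67.7]
orientation: [-1.713, -2.629, -0.002]
ft_force: [-1.1, 0.2, 4.9]
width: 59.8
t: 9.15
ee_pos: [534.8, -299.7, 238.0]
orientation: [-1.713, -2.63, -0.002]
ft_force: [-0.0, -0.2, -0.6]
width: 88.2
bezel ((329.4901123046875, 211.1388397216797), (154.57489013671875, 156.0518035888672), 67.92654418945312) [ 535.1 -296.4   52. ]
red 161 r 29.2 50.0 ang 125.35
red 189 r 54.0 62.0 ang 125.06
yel 73 r 7.6 18.4 ang -54.47
blue 107 r 20.8 28.1 ang -166.05
line dir -55.64812 axis off 0.6560396970780857 tab off -0.25918862429542594
cap comp [312 223  34  33 809] [328.46106304 238.14709518] [ 535.6 -299.2  129. ]
```

View pics/w3c.png

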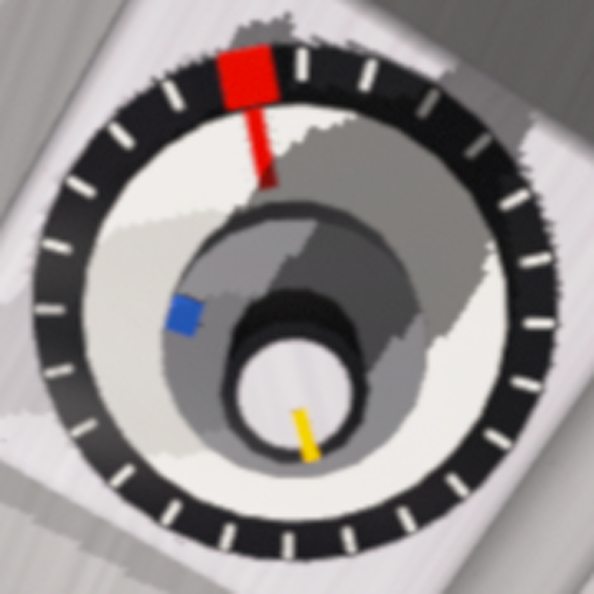

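```bash
python3 -m inch '[{"xyz":[0,0,5],"spin":0},{"xyz":[0,0,9],"spin":0},{"xyz":[0,0,12],"spin":0},{"xyz":[0,0,13.5],"spin":0},{"xyz":[0,0,13.8],"spin":0},{"xyz":[0,0,13.8],"spin":0},{"xyz":[0,0,13.8],"spin":0}]' 0 && python3 -m inch '[{"xyz":[0,0,0],"spin":0},{"xyz":[0,0,0],"spin":0},{"xyz":[0,0,0],"spin":0},{"xyz":[0,0,0],"spin":0},{"xyz":[0,0,0],"spin":0},{"xyz":[0,0,0],"spin":0},{"xyz":[0,0,0],"spin":0},{"xyz":[0,0,0],"spin":0},{"xyz":[0,0,0],"spin":0}]' 1
```

```text
t: 9.9
ee_pos: [534.6, -299.3, 100.1]
orientation: [-1.713, -2.63, -0.002]
ft_force: [-0.1, 0.1, 0.8]
width: 87.6
t: 10.8
ee_pos: [534.5, -299.4, 100.0]
orientation: [-1.713, -2.63, -0.002]
ft_force: [-0.1, -0.2, 0.5]
width: 29.8
```

```bash
python3 -m inch '[{"xyz":[0,0,0],"spin":4},{"xyz":[0,0,0],"spin":11},{"xyz":[0,0,0],"spin":19},{"xyz":[0,0,0],"spin":27},{"xyz":[0,0,0],"spin":35},{"xyz":[0,0,0],"spin":43},{"xyz":[0,0,0],"spin":51},{"xyz":[0,0,0],"spin":59},{"xyz":[0,0,0],"spin":67},{"xyz":[0,0,0],"spin":75},{"xyz":[0,0,0],"spin":83},{"xyz":[0,0,0],"spin":91},{"xyz":[0,0,0],"spin":99},{"xyz":[0,0,0],"spin":107},{"xyz":[0,0,0],"spin":113},{"xyz":[0,0,0],"spin":118},{"xyz":[0,0,0],"spin":120},{"xyz":[0,0,0],"spin":120},{"xyz":[0,0,0],"spin":120}]' && python3 -m inch '[{"xyz":[0,0,0],"spin":0},{"xyz":[0,0,0],"spin":0},{"xyz":[0,0,0],"spin":0},{"xyz":[0,0,0],"spin":0},{"xyz":[0,0,0],"spin":0},{"xyz":[0,0,-3],"spin":0},{"xyz":[0,0,-7],"spin":0},{"xyz":[0,0,-11],"spin":0},{"xyz":[0,0,-13.8],"spin":0},{"xyz":[0,0,-13.8],"spin":0},{"xyz":[0,0,-13.8],"spin":0}]' 0
python3 - <<'E'
from dial import *
im,C=snap('wrist','w4.png');dial(im,C,(535,-297))
u=p(C,(535,-298,80)).astype(int);print(u)
cv2.imwrite('pics/w4c.png',cv2.resize(im[u[1]-85:u[1]+85,u[0]-85:u[0]+85],None,fx=3.5,fy=3.5,interpolation=cv2.INTER_CUBIC))
E
```

```text
t: 12.7
ee_pos: [535.0, -299.9, 100.1]
orientation: [-3.136, 0.167, 0.001]
ft_force: [2.2, -3.2, -3.2]
width: 29.8
t: 13.8
ee_pos: [535.0, -300.0, 238.3]
orientation: [-3.136, 0.167, 0.0]
ft_force: [-0.7, 0.5, -0.9]
width: 88.1
bezel ((329.009521484375, 211.01123046875), (154.5152587890625, 157.018798828125), 93.8109130859375) [ 539.1 -299.8   52. ]
red 75 r 36.1 49.5 ang 126.24
red 189 r 54.1 64.5 ang 125.67
yel 74 r 3.8 14.1 ang -155.66
blue 50 r 24.5 29.2 ang -169.24
[327 223]
```

View pics/w4c.png

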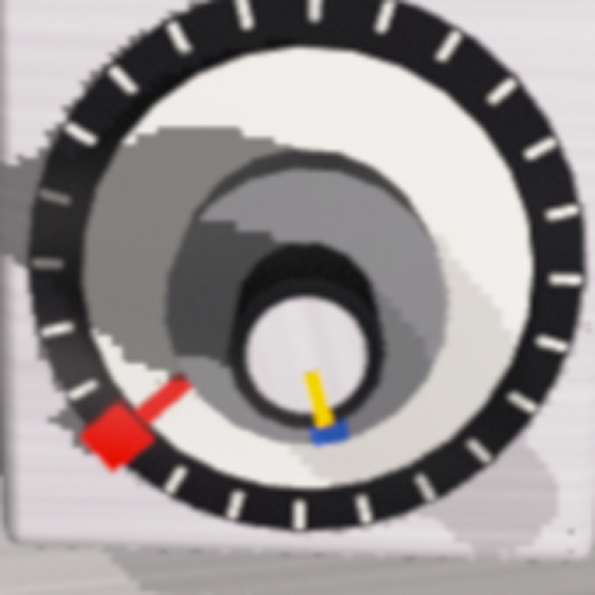

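```bash
python3 -m inch '[{"xyz":[-5,0,0],"spin":0},{"xyz":[-10,0,0],"spin":0},{"xyz":[-11,0,0],"spin":0},{"xyz":[-11,0,0],"spin":0},{"xyz":[-11,0,0],"spin":0}]' 0
python3 - <<'E'
from dial import *
im,C=snap('wrist','w5.png')
u=p(C,(535,-298,93)).astype(int);print(u,w(C,u,93))
y0=max(0,u[1]-60)
cv2.imwrite('pics/w5c.png',cv2.resize(im[y0:y0+110,u[0]-60:u[0]+60],None,fx=5,fy=5,interpolation=cv2.INTER_CUBIC))
for nm,lo,hi,z in [('red',(0,150,80),(8,255,255),57),('yel',(20,130,100),(35,255,255),94),('blue',(105,100,40),(130,255,255),93)]:
    for b in blobs(im,lo,hi,(u[0]-90,0,u[0]+90,u[1]+110)):
        W=np.array([w(C,q,z)[:2] for q in b]);print(nm,len(b),b.mean(0).round(1),b.min(0),b.max(0),W.mean(0).round(1))
E
```

```text
t: 14.35
ee_pos: [425.9, -288.3, 237.0]
orientation: [-3.135, 0.168, 0.003]
ft_force: [0.1, -0.4, 0.1]
width: 87.8
[327  67] [ 535.06361542 -297.86496306   93.        ]
red 473 [275.2 120.8] [259 101] [296 136] [ 505.3 -254.4]
yel 103 [333.3  73.4] [329  63] [338  82] [ 530.5 -301.6]
yel 69 [336.2  93.7] [333  87] [339 100] [ 517.6 -302.2]
blue 126 [336.2 105.8] [330 100] [343 111] [ 509.9 -301.5]
```

View pics/w5c.png

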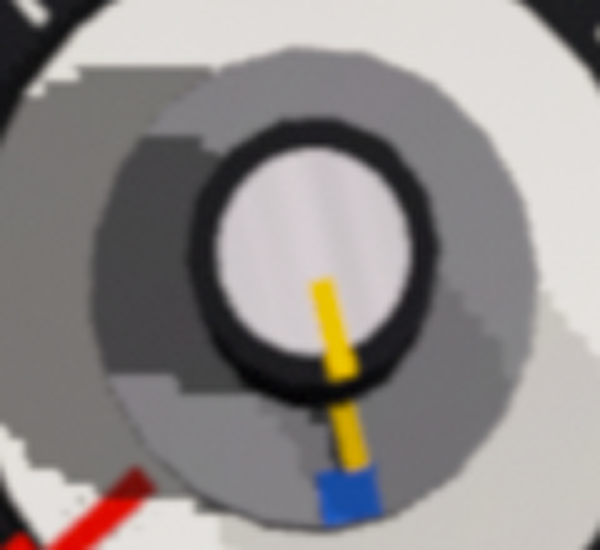

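```bash
python3 -m inch '[{"xyz":[5,0,0],"spin":0},{"xyz":[10,0,1],"spin":0},{"xyz":[10.95,0,4],"spin":0},{"xyz":[10.95,0,8],"spin":0},{"xyz":[10.95,0,11.5],"spin":0},{"xyz":[10.95,0,13.4],"spin":0},{"xyz":[10.95,0,13.7],"spin":0},{"xyz":[10.95,0,13.7],"spin":0},{"xyz":[10.95,0,13.7],"spin":0}]' 0 && python3 -m inch '[{"xyz":[0,0,0],"spin":0},{"xyz":[0,0,0],"spin":0},{"xyz":[0,0,0],"spin":0},{"xyz":[0,0,0],"spin":0},{"xyz":[0,0,0],"spin":0},{"xyz":[0,0,0],"spin":0},{"xyz":[0,0,0],"spin":0},{"xyz":[0,0,0],"spin":0},{"xyz":[0,0,0],"spin":0},{"xyz":[0,0,0],"spin":1.6},{"xyz":[0,0,0],"spin":3.3},{"xyz":[0,0,0],"spin":3.3},{"xyz":[0,0,0],"spin":3.3}]' 1 && python3 -m inch '[{"xyz":[0,0,0],"spin":0},{"xyz":[0,0,0],"spin":0},{"xyz":[0,0,0],"spin":0},{"xyz":[0,0,0],"spin":0},{"xyz":[0,0,0],"spin":0},{"xyz":[0,0,-3],"spin":0},{"xyz":[0,0,-7],"spin":0},{"xyz":[-3,0,-11],"spin":0},{"xyz":[-7,0,-13.8],"spin":0},{"xyz":[-11,0,-13.8],"spin":0},{"xyz":[-11,0,-13.8],"spin":0},{"xyz":[-11,0,-13.8],"spin":0}]' 0
python3 - <<'E'
from dial import *
im,C=snap('wrist','w6.png')
u=p(C,(535,-298,93)).astype(int)
y0=max(0,u[1]-60)
cv2.imwrite('pics/w6c.png',cv2.resize(im[y0:y0+150,u[0]-80:u[0]+80],None,fx=4.5,fy=4,interpolation=cv2.INTER_CUBIC))
C=cam('top')
plan([543,213,250],90)
E
```

```text
t: 15.3
ee_pos: [536.4, -300.2, 100.9]
orientation: [-3.136, 0.166, -0.001]
ft_force: [-0.1, 0.1, 0.2]
width: 88.1
t: 16.6
ee_pos: [536.4, -300.2, 100.9]
orientation: [-3.13, 0.257, -0.001]
ft_force: [0.3, 0.6, 0.6]
width: 29.6
t: 17.8
ee_pos: [427.7, -282.6, 239.4]
orientation: [-3.13, 0.258, -0.002]
ft_force: [0.5, -0.7, 0.4]
width: 87.9
t 17.85 tcp [ 428.4 -282.8  239.2] jawdir -99.4 tilt -1.0 q6 1.126 shift cm [  3.21 -50.79  -1.03] spin -9.397859262256418
```

View pics/w6c.png

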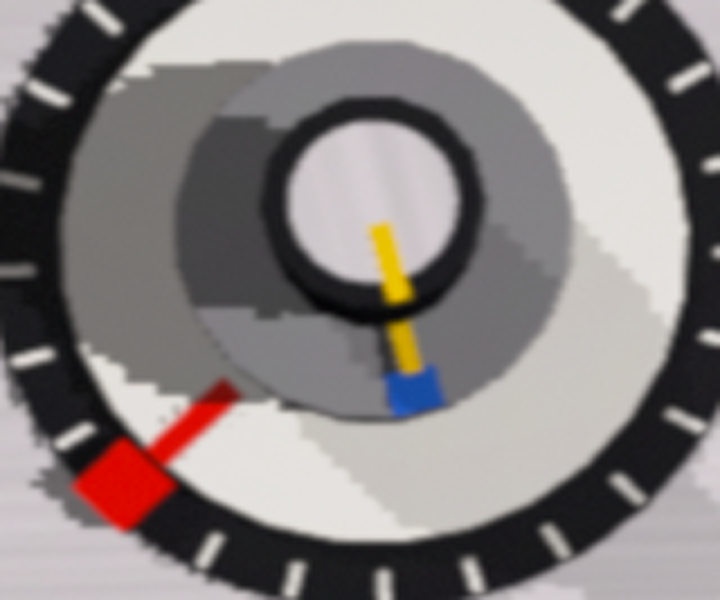

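```bash
python3 -m inch '[{"xyz":[3,-50,-14],"spin":-9.4},{"xyz":[3,-50,-14],"spin":-9.4},{"xyz":[3,-50,-14],"spin":-9.4},{"xyz":[3,-50,-14],"spin":-9.4},{"xyz":[3,-50,-14],"spin":-9.4},{"xyz":[3,-50,-14],"spin":-9.4},{"xyz":[3,-50,-14],"spin":-9.4},{"xyz":[3,-50,-14],"spin":-9.4},{"xyz":[3,-50,-14],"spin":-9.4},{"xyz":[3,-50,-14],"spin":-9.4},{"xyz":[3,-50,-14],"spin":-9.4},{"xyz":[3,-50,-14],"spin":-9.4},{"xyz":[3,-50,-14],"spin":-9.4},{"xyz":[3,-50,-14],"spin":-9.4}]' 0
python3 - <<'E'
from h import *
im,C=snap('wrist','w7.png');plan([543,213,250],90)
for X in [(543,342,62),(543,213,62),(552,102,62),(423,92,62),(419,353,62),(451,-45,36),(667,36,44)]:print(X,p(C,X).round(1))
E
```

```text
t: 19.25
ee_pos: [539.2, 204.2, 378.8]
orientation: [3.141, -0.002, -0.0]
ft_force: [0.6, -1.0, 0.1]
width: 87.6
t 19.3 tcp [539.2 204.  379. ] jawdir -90.1 tilt -1.0 q6 1.914 shift cm [ 0.37 -0.9  12.9 ] spin -0.08747568212623946
(543, 342, 62) [205.7 188.7]
(543, 213, 62) [321.2 188.5]
(552, 102, 62) [421.  180.4]
(423, 92, 62) [423.4 288.9]
(419, 353, 62) [204.4 292.3]
(451, -45, 36) [531.3 259.7]
(667, 36, 44) [484.4  71.7]
```

View pics/w7.png

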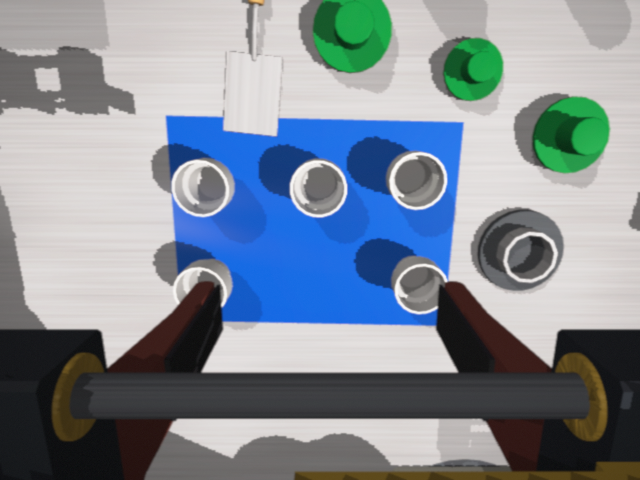

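```bash
python3 -m inch '[{"xyz":[0.4,-1.05,5],"spin":0},{"xyz":[0.4,-1.05,10],"spin":0},{"xyz":[0.4,-1.05,15],"spin":0},{"xyz":[0.4,-1.05,20],"spin":0},{"xyz":[0.4,-1.05,25],"spin":0},{"xyz":[0.4,-1.05,29],"spin":0},{"xyz":[0.4,-1.05,32],"spin":0},{"xyz":[0.4,-1.05,34],"spin":0},{"xyz":[0.4,-1.05,34.5],"spin":0},{"xyz":[0.4,-1.05,34.5],"spin":0},{"xyz":[0.4,-1.05,34.5],"spin":0}]' 0 && python3 -m inch '[{"xyz":[0,0,0],"spin":0},{"xyz":[0,0,0],"spin":0},{"xyz":[0,0,0],"spin":0},{"xyz":[0,0,0],"spin":0},{"xyz":[0,0,0],"spin":0},{"xyz":[0,0,0],"spin":0},{"xyz":[0,0,-1],"spin":0},{"xyz":[0,0,-4],"spin":0},{"xyz":[0,0,-8],"spin":0},{"xyz":[0,0,-11],"spin":0},{"xyz":[0,0,-11],"spin":0},{"xyz":[0,0,-11],"spin":0}]' 1
python3 - <<'E'
from h import *
plan([452,-43.5,140],90)
E
```

```text
t: 20.4
ee_pos: [544.2, 214.2, 35.2]
orientation: [-3.141, 0.004, -0.003]
ft_force: [0.3, -1.2, -0.0]
width: 87.9
t: 21.6
ee_pos: [544.1, 214.2, 145.8]
orientation: [-3.141, 0.004, -0.005]
ft_force: [0.1, 0.0, -1.1]
width: 63.8
t 21.6 tcp [544.1 214.2 145.8] jawdir -90.1 tilt -1.0 q6 1.928 shift cm [-9.15 25.8   0.53] spin -0.12811577132271168
```

```bash
python3 -m inch '[{"xyz":[-9.15,25.8,0],"spin":0},{"xyz":[-9.15,25.8,0],"spin":0},{"xyz":[-9.15,25.8,0],"spin":0},{"xyz":[-9.15,25.8,0],"spin":0},{"xyz":[-9.15,25.8,0],"spin":0},{"xyz":[-9.15,25.8,0],"spin":0},{"xyz":[-9.15,25.8,0],"spin":0},{"xyz":[-9.15,25.8,3],"spin":0},{"xyz":[-9.15,25.8,6],"spin":0},{"xyz":[-9.15,25.8,6],"spin":0}]' 1
python3 - <<'E'
from h import *
im,C=snap('wrist','w8.png');plan([452,-43.5,47],90);im2,_=snap('side')
print(p(C,(452,-43.5,36)),p(cam('side'),(452,-43.5,36)))
u=p(cam('side'),(452,-43.5,60)).astype(int)
cv2.imwrite('pics/w8c.png',np.hstack([cv2.resize(im,(440,330)),cv2.resize(im2[u[1]-70:u[1]+70,u[0]-70:u[0]+70],(330,330))]))
E
```

```text
t: 22.6
ee_pos: [449.2, -42.4, 81.8]
orientation: [-3.14, 0.003, 0.008]
ft_force: [-0.3, 0.6, -0.8]
width: 63.8
t 22.65 tcp [450.4 -42.6  83.4] jawdir -90.1 tilt -1.0 q6 1.449 shift cm [0.17 0.1  3.64] spin -0.09145365618007872
[332.20915062 266.75229607] [404.1364995  257.49414074]
```

View pics/w8c.png

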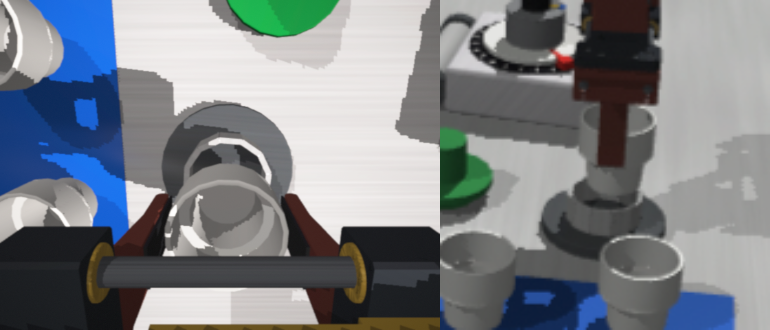

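Run:
```python
from h import *
S=cam('side');u0=p(S,(452,-43.5,60)).astype(int)
o=ctrl.get_obs();print(o['ee_pos'])
for X in [(450.4,-42.6,83),(450.4,-42.6,110),(445,-42.6,110),(452,-43.5,36),(452,-43.5,12)]:
    q=(p(S,X)-u0+70)*330/140;print(X,q+[440,0])
W=cam('wrist')
# wrist: rim of cup (top at z~110), measured centre (228,217)*640/440 ; collar rim
print(w(W,(226*1.4545,220*1.4545),111),w(W,(229*1.4545,169*1.4545),36))
```

```text
[451.53761431 -42.73474399  84.62438976]
(450.4, -42.6, 83) [610.64082641 142.73603922]
(450.4, -42.6, 110) [612.70285579 114.55507008]
(445, -42.6, 110) [619.19429785 114.99288981]
(452, -43.5, 36) [605.32174882 189.7361889 ]
(452, -43.5, 12) [603.6065608 213.4104266]
[459.5172484  -42.17874365 111.        ] [464.87270802 -44.32661162  36.        ]
```

```bash
python3 -m inch '[{"xyz":[0.5,0.05,0],"spin":0},{"xyz":[0.5,0.05,0],"spin":0},{"xyz":[0.5,0.05,1],"spin":0},{"xyz":[0.5,0.05,2],"spin":0},{"xyz":[0.5,0.05,3],"spin":0},{"xyz":[0.5,0.05,3.3],"spin":0},{"xyz":[0.5,0.05,3.5],"spin":0},{"xyz":[0.5,0.05,3.7],"spin":0},{"xyz":[0.5,0.05,3.8],"spin":0},{"xyz":[0.5,0.05,3.8],"spin":0}]' 1
```

```text
t: 23.7
ee_pos: [456.3, -43.2, 47.9]
orientation: [-3.14, 0.002, 0.0]
ft_force: [-6.1, 1.2, 18.1]
width: 63.6
```

```bash
python3 -m inch '[{"xyz":[0,0,0],"spin":0},{"xyz":[0,0,0],"spin":0},{"xyz":[0,0,0],"spin":0},{"xyz":[0,0,0],"spin":0},{"xyz":[0,0,-4],"spin":0},{"xyz":[0,0,-8],"spin":0},{"xyz":[9.15,-14.65,-8],"spin":0},{"xyz":[9.15,-14.65,-8],"spin":0},{"xyz":[9.15,-14.65,-8],"spin":0},{"xyz":[9.15,-14.65,-8],"spin":0},{"xyz":[9.15,-14.65,-8],"spin":0},{"xyz":[9.15,-14.65,-4],"spin":0},{"xyz":[9.15,-14.65,-1],"spin":0},{"xyz":[9.15,-14.65,1.2],"spin":0},{"xyz":[9.15,-14.65,1.2],"spin":0},{"xyz":[9.15,-14.65,1.2],"spin":0}]' 0 && python3 -m inch '[{"xyz":[0,0,0],"spin":0},{"xyz":[0,0,0],"spin":0},{"xyz":[0,0,0],"spin":0},{"xyz":[0,0,0],"spin":0},{"xyz":[0,0,0],"spin":0},{"xyz":[0,0,0],"spin":0},{"xyz":[0,0,-2],"spin":0},{"xyz":[0,0,-6],"spin":0},{"xyz":[0,0,-11],"spin":0},{"xyz":[0,0,-12.5],"spin":0},{"xyz":[0,0,-12.5],"spin":0},{"xyz":[0,0,-12.5],"spin":0}]' 1
python3 - <<'E'
from h import *
plan([452,-43.5,150],90)
im,C=snap('side','s9.png');S=cam('side');im2,C2=snap('wrist','w9.png')
a=p(S,(452,-43.5,60)).astype(int);b=p(S,(548,103,120)).astype(int);print(a,b)
cv2.imwrite('pics/s9c.png',np.hstack([cv2.resize(im[a[1]-65:a[1]+65,a[0]-65:a[0]+65],(390,390)),cv2.resize(im[b[1]-65:b[1]+65,b[0]-65:b[0]+65],(390,390))]))
print((p(S,(452,-43.5,74))-a+65)*3,(p(S,(452,-43.5,36))-a+65)*3,(p(S,[*ctrl.get_obs()['ee_pos']])-b+65)*3+[390,0])
E
```

```text
t: 25.3
ee_pos: [547.4, 102.4, 36.0]
orientation: [-3.141, 0.003, 0.003]
ft_force: [-0.4, 0.6, 0.1]
width: 87.5
t: 26.5
ee_pos: [547.1, 102.2, 160.6]
orientation: [-3.141, 0.003, 0.003]
ft_force: [-0.5, -0.4, -0.5]
width: 64.5
t 26.5 tcp [547.1 102.2 160.6] jawdir -90.1 tilt -1.0 q6 1.734 shift cm [-9.47 14.59  1.07] spin -0.12322656661274323
[404 247] [350 254]
[198.94892772 177.62871766] [195.40949849 226.48242223] [589.91283095 138.52070667]
```

View pics/s9c.png

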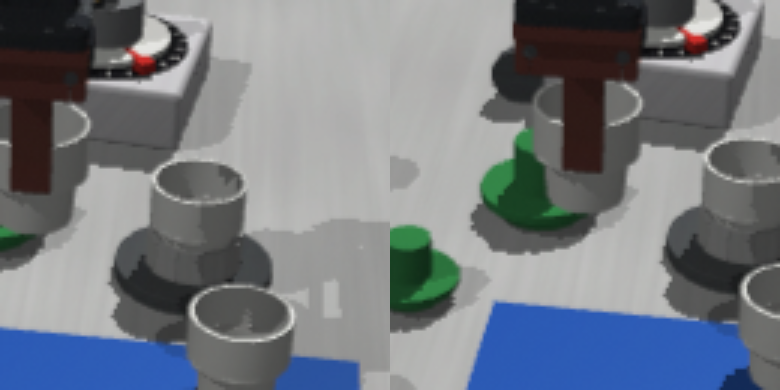

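```bash
python3 -m inch '[{"xyz":[-9.5,14.55,0],"spin":0},{"xyz":[-9.5,14.55,0],"spin":0},{"xyz":[-9.5,14.55,0],"spin":0},{"xyz":[-9.5,14.55,0],"spin":0},{"xyz":[-9.5,14.55,0],"spin":0},{"xyz":[-9.5,14.55,0],"spin":0},{"xyz":[-9.5,14.55,2],"spin":0},{"xyz":[-9.5,14.55,4],"spin":0},{"xyz":[-9.5,14.55,5.5],"spin":0},{"xyz":[-9.5,14.55,6.5],"spin":0},{"xyz":[-9.5,14.55,7.2],"spin":0},{"xyz":[-9.5,14.55,7.6],"spin":0},{"xyz":[-9.5,14.55,7.9],"spin":0},{"xyz":[-9.5,14.55,7.95],"spin":0},{"xyz":[-9.5,14.55,7.95],"spin":0}]' 1
```

```text
t: 28.1
ee_pos: [451.8, -43.0, 82.1]
orientation: [-3.141, 0.003, 0.004]
ft_force: [-4.8, 2.5, 19.9]
width: 64.2
```

```bash
python3 -m inch '[{"xyz":[0,0,0],"spin":0},{"xyz":[0,0,0],"spin":0},{"xyz":[0,0,0],"spin":0},{"xyz":[0,0,0],"spin":0},{"xyz":[0,0,-4],"spin":0},{"xyz":[0,0,-6],"spin":0},{"xyz":[-3.1,-13.7,-6],"spin":0},{"xyz":[-3.1,-13.7,-6],"spin":0},{"xyz":[-3.1,-13.7,-6],"spin":0},{"xyz":[-3.1,-13.7,-6],"spin":0},{"xyz":[-3.1,-13.7,-3],"spin":0},{"xyz":[-3.1,-13.7,0],"spin":0},{"xyz":[-3.1,-13.7,3],"spin":0},{"xyz":[-3.1,-13.7,4.6],"spin":0},{"xyz":[-3.1,-13.7,4.6],"spin":0},{"xyz":[-3.1,-13.7,4.6],"spin":0}]' 0 && python3 -m inch '[{"xyz":[0,0,0],"spin":0},{"xyz":[0,0,0],"spin":0},{"xyz":[0,0,0],"spin":0},{"xyz":[0,0,0],"spin":0},{"xyz":[0,0,0],"spin":0},{"xyz":[0,0,0],"spin":0},{"xyz":[0,0,-2],"spin":0},{"xyz":[0,0,-6],"spin":0},{"xyz":[0,0,-11],"spin":0},{"xyz":[0,0,-15],"spin":0},{"xyz":[0,0,-15],"spin":0},{"xyz":[0,0,-15],"spin":0}]' 1
cat > cuph.py <<'E'
# where is the held cup relative to the TCP? (side view column of its rim band) and is the stack still there
from h import *
def held(rimz=27):
    plan([452,-43.2,0],90);o,_,_=state();im,S=snap('side');X=np.array(o['ee_pos'])
    h=cv2.cvtColor(im,cv2.COLOR_BGR2HSV);m=((h[...,1]<45)).astype(np.uint8)
    r=[]
    for dz in (0,-4,-10,-16,-22):   # body above/below finger tip: rows of the cup below tips
        q=p(S,X+[0,32*-0.8,dz]);y=int(q[1]);row=im[y,int(q[0])-35:int(q[0])+35].astype(int);r.append(''.join(chr(97+v//10) for v in row.mean(1).astype(int)))
    print('tcp col',p(S,X+[0,0,dz]).round(1));print('\n'.join(r))
E
python3 - <<'E'
from h import *
plan([452,-43.2,0],90);snap('side','s10.png');snap('wrist','w10.png')
E
```

```text
t: 29.7
ee_pos: [421.0, 93.6, 36.2]
orientation: [-3.141, 0.004, 0.005]
ft_force: [0.1, 0.6, 0.3]
width: 87.9
t: 30.9
ee_pos: [421.8, 93.6, 186.9]
orientation: [-3.141, 0.004, 0.001]
ft_force: [-0.7, 0.6, -0.6]
width: 64.3
t 30.9 tcp [421.8  93.6 186.9] jawdir -90.1 tilt -1.0 q6 1.763 shift cm [ 3.07 13.69 18.68] spin -0.13891863646330194
```

```bash
cat > off.py <<'E'
from h import *
import sys
def off(f):
    a=cv2.imread('pics/w9.png',0);b=cv2.imread('pics/'+f,0)
    a=cv2.Canny(a,50,120).astype(np.float32);b=cv2.Canny(b,50,120).astype(np.float32)
    a=cv2.GaussianBlur(a,(0,0),1.5);b=cv2.GaussianBlur(b,(0,0),1.5)
    T=a[250:365,265:390];r=cv2.matchTemplate(b[215:400,255:400],T,cv2.TM_CCOEFF_NORMED)
    _,s,_,l=cv2.minMaxLoc(r);print(f,'rows lower (=towards -x)',l[1]-35,'cols',l[0]-10,'score',round(s,2))
for f in sys.argv[1:]:off(f)
E
python3 off.py w9.png w8.png w10.png; python3 -c "
import cv2,numpy as np
a=[cv2.resize(cv2.imread('pics/w%d.png'%i)[215:420,230:430],(260,266)) for i in (8,9,10)]
cv2.imwrite('pics/cmp.png',np.hstack(a))"
```

```text
w9.png rows lower (=towards -x) 0 cols 0 score 1.0
w8.png rows lower (=towards -x) 14 cols 0 score 0.52
w10.png rows lower (=towards -x) 4 cols 0 score 0.78
```

View pics/cmp.png

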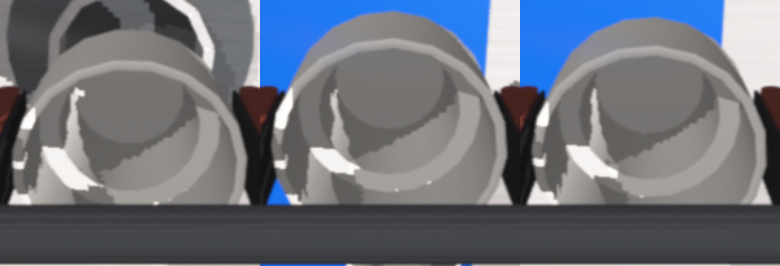

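```bash
python3 -m inch '[{"xyz":[3.15,13.67,0],"spin":0},{"xyz":[3.15,13.67,0],"spin":0},{"xyz":[3.15,13.67,0],"spin":0},{"xyz":[3.15,13.67,0],"spin":0},{"xyz":[3.15,13.67,0],"spin":0},{"xyz":[3.15,13.67,0],"spin":0},{"xyz":[3.15,13.67,1.5],"spin":0},{"xyz":[3.15,13.67,3.5],"spin":0},{"xyz":[3.15,13.67,5],"spin":0},{"xyz":[3.15,13.67,6],"spin":0},{"xyz":[3.15,13.67,6.6],"spin":0},{"xyz":[3.15,13.67,7],"spin":0},{"xyz":[3.15,13.67,7.2],"spin":0},{"xyz":[3.15,13.67,7.25],"spin":0},{"xyz":[3.15,13.67,7.25],"spin":0}]' 1
```

```text
t: 32.5
ee_pos: [453.3, -43.0, 115.4]
orientation: [3.141, -0.003, -0.001]
ft_force: [-5.5, 2.3, 30.6]
width: 65.0
```

```bash
python3 -m inch '[{"xyz":[0,0,0],"spin":0},{"xyz":[0,0,0],"spin":0},{"xyz":[0,0,0],"spin":0},{"xyz":[0,0,0],"spin":0},{"xyz":[0,0,-3],"spin":0},{"xyz":[0,0,-6],"spin":0},{"xyz":[8.65,-38.65,-6],"spin":0},{"xyz":[8.65,-38.65,-6],"spin":0},{"xyz":[8.65,-38.65,-6],"spin":0},{"xyz":[8.65,-38.65,-6],"spin":0},{"xyz":[8.65,-38.65,-6],"spin":0},{"xyz":[8.65,-38.65,-6],"spin":0},{"xyz":[8.65,-38.65,-6],"spin":0},{"xyz":[8.65,-38.65,-6],"spin":0},{"xyz":[8.65,-38.65,-6],"spin":0},{"xyz":[8.65,-38.65,-6],"spin":0},{"xyz":[8.65,-38.65,-6],"spin":0}]' 0 && python3 -m inch '[{"xyz":[0,0,4],"spin":0},{"xyz":[0,0,8],"spin":0},{"xyz":[0,0,11],"spin":0},{"xyz":[0,0,13],"spin":0},{"xyz":[0,0,13.8],"spin":0},{"xyz":[0,0,13.8],"spin":0},{"xyz":[0,0,13.8],"spin":0}]' 0
```

```text
t: 34.2
ee_pos: [539.8, 342.1, 174.5]
orientation: [3.14, -0.004, -0.004]
ft_force: [0.5, -0.5, -0.9]
width: 87.7
t: 34.9
ee_pos: [540.2, 341.6, 37.6]
orientation: [3.141, -0.005, -0.002]
ft_force: [0.1, 0.0, 0.4]
width: 87.7
```

```bash
python3 -m inch '[{"xyz":[0,0,0],"spin":0},{"xyz":[0,0,0],"spin":0},{"xyz":[0,0,0],"spin":0},{"xyz":[0,0,0],"spin":0},{"xyz":[0,0,0],"spin":0},{"xyz":[0,0,0],"spin":0},{"xyz":[0,0,-2],"spin":0},{"xyz":[0,0,-6],"spin":0},{"xyz":[0,0,-11],"spin":0},{"xyz":[0,0,-15],"spin":0},{"xyz":[0,0,-18],"spin":0},{"xyz":[0,0,-18],"spin":0},{"xyz":[0,0,-18],"spin":0}]' 1
python3 - <<'E'
from h import *
plan([451.8,-43,0],90);snap('wrist','w11.png')
E
python3 off.py w11.png
```

```text
t: 36.2
ee_pos: [540.2, 341.6, 217.5]
orientation: [3.141, -0.005, -0.002]
ft_force: [-0.4, 0.5, -1.6]
width: 62.4
t 36.2 tcp [540.2 341.6 217.5] jawdir -90.2 tilt -1.0 q6 2.119 shift cm [-8.71 38.48 21.79] spin -0.1698178708395517
w11.png rows lower (=towards -x) 3 cols 0 score 0.73
```

```bash
python3 -m inch '[{"xyz":[-8.6,38.48,0],"spin":0},{"xyz":[-8.6,38.48,0],"spin":0},{"xyz":[-8.6,38.48,0],"spin":0},{"xyz":[-8.6,38.48,0],"spin":0},{"xyz":[-8.6,38.48,0],"spin":0},{"xyz":[-8.6,38.48,0],"spin":0},{"xyz":[-8.6,38.48,0],"spin":0},{"xyz":[-8.6,38.48,0],"spin":0},{"xyz":[-8.6,38.48,0],"spin":0},{"xyz":[-8.6,38.48,0],"spin":0},{"xyz":[-8.6,38.48,0],"spin":0},{"xyz":[-8.6,38.48,0],"spin":0}]' 1 && python3 -m inch '[{"xyz":[0,0,1.5],"spin":0},{"xyz":[0,0,3],"spin":0},{"xyz":[0,0,4.5],"spin":0},{"xyz":[0,0,5.5],"spin":0},{"xyz":[0,0,6.1],"spin":0},{"xyz":[0,0,6.5],"spin":0},{"xyz":[0,0,6.65],"spin":0},{"xyz":[0,0,6.65],"spin":0}]' 1
```

```text
t: 37.45
ee_pos: [452.5, -42.1, 216.7]
orientation: [3.14, -0.002, -0.007]
ft_force: [0.5, -0.5, 0.3]
width: 62.4
t: 38.25
ee_pos: [453.7, -42.1, 152.0]
orientation: [3.14, -0.001, -0.002]
ft_force: [-1.8, 0.8, 16.0]
width: 62.2
```

```bash
python3 -m inch '[{"xyz":[0,0,0],"spin":0},{"xyz":[0,0,0],"spin":0},{"xyz":[0,0,0],"spin":0},{"xyz":[0,0,0],"spin":0},{"xyz":[0,0,-3],"spin":0},{"xyz":[0,0,-6],"spin":0},{"xyz":[-3.75,-39.7,-6],"spin":0},{"xyz":[-3.75,-39.7,-6],"spin":0},{"xyz":[-3.75,-39.7,-6],"spin":0},{"xyz":[-3.75,-39.7,-6],"spin":0},{"xyz":[-3.75,-39.7,-6],"spin":0},{"xyz":[-3.75,-39.7,-6],"spin":0},{"xyz":[-3.75,-39.7,-6],"spin":0},{"xyz":[-3.75,-39.7,-6],"spin":0},{"xyz":[-3.75,-39.7,-6],"spin":0},{"xyz":[-3.75,-39.7,-6],"spin":0},{"xyz":[-3.75,-39.7,-6],"spin":0},{"xyz":[-3.75,-39.7,-6],"spin":0}]' 0
python3 - <<'E'
from h import *
plan([416,355,36.5],90)
E
```

```text
t: 40.05
ee_pos: [416.6, 353.7, 211.2]
orientation: [3.139, -0.003, -0.003]
ft_force: [0.5, -0.0, -0.2]
width: 88.1
t 40.05 tcp [416.6 353.7 211.2] jawdir -90.1 tilt -1.0 q6 2.256 shift cm [-0.03 -0.18 17.47] spin -0.12334795178412605
```

```bash
python3 -m inch '[{"xyz":[0,-0.1,5],"spin":0},{"xyz":[0,-0.1,10],"spin":0},{"xyz":[0,-0.1,14],"spin":0},{"xyz":[0,-0.1,16.5],"spin":0},{"xyz":[0,-0.1,17.4],"spin":0},{"xyz":[0,-0.1,17.4],"spin":0},{"xyz":[0,-0.1,17.4],"spin":0}]' 0 && python3 -m inch '[{"xyz":[0,0,0],"spin":0},{"xyz":[0,0,0],"spin":0},{"xyz":[0,0,0],"spin":0},{"xyz":[0,0,0],"spin":0},{"xyz":[0,0,0],"spin":0},{"xyz":[0,0,0],"spin":0},{"xyz":[0,0,-2],"spin":0},{"xyz":[0,0,-6],"spin":0},{"xyz":[0,0,-11],"spin":0},{"xyz":[0,0,-16],"spin":0},{"xyz":[0,0,-20.5],"spin":0},{"xyz":[0,0,-21.5],"spin":0},{"xyz":[0,0,-21.5],"spin":0},{"xyz":[0,0,-21.5],"spin":0}]' 1
python3 - <<'E'
from h import *
plan([451.8,-43,0],90);snap('wrist','w12.png')
# cap and stack check from top camera, colour blobs
im,C=snap('top','top2.png')
for b in blobs(im,(45,120,30),(80,255,255),(200,120,460,300),60):
    print('green',len(b),b.mean(0).round(1),w(C,b.mean(0),20).round(0))
E
python3 off.py w12.png
```

```text
t: 40.75
ee_pos: [417.3, 354.4, 38.4]
orientation: [3.14, -0.005, -0.001]
ft_force: [1.0, -0.7, -0.3]
width: 87.9
t: 42.15
ee_pos: [416.5, 354.0, 251.9]
orientation: [3.139, -0.005, -0.003]
ft_force: [-1.0, -0.4, -0.1]
width: 62.7
t 42.15 tcp [416.5 354.  251.9] jawdir -90.2 tilt -1.0 q6 2.257 shift cm [ 3.7  39.63 25.29] spin -0.16420151462801869
green 1010 [252.6 201.8] [711. 178.  20.]
green 567 [312.6 219.3] [669.  39.  20.]
green 875 [366.8 250.9] [596. -85.  20.]
w12.png rows lower (=towards -x) 1 cols 0 score 0.76
```

```bash
python3 -m inch '[{"xyz":[3.63,39.65,0],"spin":0},{"xyz":[3.63,39.65,0],"spin":0},{"xyz":[3.63,39.65,0],"spin":0},{"xyz":[3.63,39.65,0],"spin":0},{"xyz":[3.63,39.65,0],"spin":0},{"xyz":[3.63,39.65,0],"spin":0},{"xyz":[3.63,39.65,0],"spin":0},{"xyz":[3.63,39.65,0],"spin":0},{"xyz":[3.63,39.65,0],"spin":0},{"xyz":[3.63,39.65,0],"spin":0},{"xyz":[3.63,39.65,0],"spin":0},{"xyz":[3.63,39.65,0],"spin":0}]' 1 && python3 -m inch '[{"xyz":[0,0,1.5],"spin":0},{"xyz":[0,0,3],"spin":0},{"xyz":[0,0,4.5],"spin":0},{"xyz":[0,0,5.5],"spin":0},{"xyz":[0,0,6.1],"spin":0},{"xyz":[0,0,6.5],"spin":0},{"xyz":[0,0,6.65],"spin":0},{"xyz":[0,0,6.65],"spin":0}]' 1
```

```text
t: 43.45
ee_pos: [451.1, -41.5, 251.9]
orientation: [3.138, -0.001, -0.008]
ft_force: [1.0, 0.1, -0.8]
width: 63.0
t: 44.25
ee_pos: [452.3, -41.3, 187.3]
orientation: [3.139, -0.001, -0.003]
ft_force: [-3.4, 2.6, 13.5]
width: 62.8
```

```bash
python3 -m inch '[{"xyz":[0,0,0.15],"spin":0},{"xyz":[0,0,0.2],"spin":0},{"xyz":[0,0,0.2],"spin":0}]' 1 && python3 -m inch '[{"xyz":[0,0,0],"spin":0},{"xyz":[0,0,0],"spin":0},{"xyz":[0,0,0],"spin":0},{"xyz":[0,0,0],"spin":0},{"xyz":[0,0,-3],"spin":0},{"xyz":[0,0,-6],"spin":0},{"xyz":[20,-8,-8],"spin":0},{"xyz":[20,-8,-8],"spin":0},{"xyz":[20,-8,-8],"spin":0},{"xyz":[20,-8,-8],"spin":0},{"xyz":[20,-8,-8],"spin":0},{"xyz":[20,-8,-8],"spin":0},{"xyz":[20,-8,-8],"spin":0}]' 0
python3 - <<'E'
from h import *
plan([667,37,200],90)
im,S=snap('side','s13.png');iw,W=snap('wrist','w13.png')
for z in (12,36,74,108,142,176,210):print(z,p(S,(452,-43,z)).round(1),end=' ')
a=im[100:340,230:510];cv2.imwrite('pics/s13c.png',np.hstack([cv2.resize(a,(400,343)),cv2.resize(iw,(400,343))]))
for b in blobs(iw,(45,120,30),(80,255,255),(0,0,640,480),60):print('green',len(b),b.mean(0).round(1),b.min(0),b.max(0),w(W,b.mean(0),20).round(0))
it,T=snap('top')
for b in blobs(it,(45,120,30),(80,255,255),(200,120,460,300),60):print('green top',len(b),b.mean(0).round(1),w(T,b.mean(0),20).round(0))
E
```

```text
t: 44.55
ee_pos: [453.7, -41.1, 187.3]
orientation: [3.139, -0.001, 0.002]
ft_force: [-3.1, 1.3, 15.8]
width: 63.1
t: 45.85
ee_pos: [652.7, 38.9, 266.3]
orientation: [3.138, -0.001, -0.002]
ft_force: [-0.5, 0.2, 0.2]
width: 87.8
t 45.85 tcp [652.7  38.9 266.3] jawdir -90.0 tilt -1.0 q6 1.615 shift cm [1.44 0.17 6.62] spin -0.03024509998465419
12 [403.4 267.7] 36 [404.1 257.6] 74 [405.3 241.3] 108 [406.4 226.3] 142 [407.5 211. ] 176 [408.7 195.1] 210 [409.8 178.9] green 7193 [176.8 136.4] [130  88] [224 184] [715. 178.  20.]
green 3761 [327.5 180.2] [293 146] [362 215] [674.  40.  20.]
green 5480 [448.  251.7] [405 212] [492 294] [603. -80.  20.]
green top 212 [240.1 201.9] [710. 207.  20.]
green top 416 [374.  250.3] [ 597. -101.   20.]
```

View pics/s13c.png

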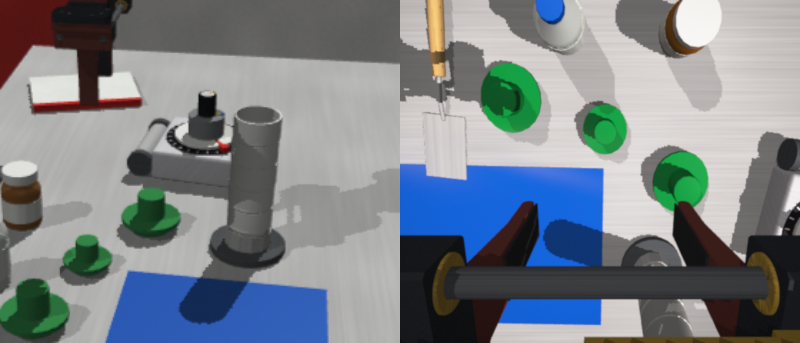

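```bash
python3 -m inch '[{"xyz":[1.25,0,4],"spin":0},{"xyz":[1.25,0,9],"spin":0},{"xyz":[1.25,0,14],"spin":0},{"xyz":[1.25,0,17.6],"spin":0},{"xyz":[1.25,0,17.6],"spin":0},{"xyz":[1.25,0,17.6],"spin":0}]' 0
python3 - <<'E'
from h import *
plan([665,38.5,20],90)
iw,W=snap('wrist','w14.png')
b=max(blobs(iw,(45,120,30),(80,255,255),(200,100,460,400),60),key=len);hull=cv2.convexHull(b.astype(np.int32))
e=cv2.fitEllipse(hull);print(len(b),e,b.min(0),b.max(0),w(W,e[0],14).round(1))
h=cv2.cvtColor(iw,cv2.COLOR_BGR2HSV);v=h[...,2].copy();m=np.zeros_like(v);m[b[:,1],b[:,0]]=1
# bright knob top
for th in (90,110,130,150):
    n,l,s,c=cv2.connectedComponentsWithStats(((v>th)&(m>0)).astype(np.uint8))
    print(th,[(s[i].tolist(),w(W,c[i],44).round(1).tolist()) for i in range(1,n) if s[i,4]>200])
cv2.imwrite('pics/w14c.png',iw[100:400,180:480])
E
```

```text
t: 46.6
ee_pos: [664.7, 37.5, 91.8]
orientation: [3.139, -0.003, -0.0]
ft_force: [0.6, -0.5, 0.2]
width: 87.9
t 46.6 tcp [664.7  37.5  91.8] jawdir -90.1 tilt -1.0 q6 1.615 shift cm [ 0.03 -0.12  7.18] spin -0.10930872018366244
10104 ((325.51788330078125, 239.8150177001953), (112.6508560180664, 115.83206939697266), 88.9521713256836) [268 184] [383 296] [673.3  39.7  14. ]
90 [([268, 184, 116, 113, 6209], [678.9, 34.3, 44.0])]
110 [([268, 185, 116, 112, 5980], [678.7, 34.0, 44.0])]
130 [([268, 186, 116, 111, 5797], [678.3, 33.8, 44.0])]
150 [([319, 194, 65, 74, 1963], [688.9, 21.7, 44.0]), ([271, 254, 81, 43, 1816], [663.1, 47.7, 44.0])]
```

View pics/w14c.png

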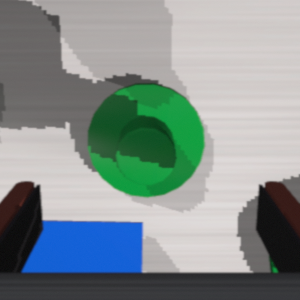

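```bash
python3 -m inch '[{"xyz":[0.25,-0.12,3],"spin":0},{"xyz":[0.25,-0.12,5.5],"spin":0},{"xyz":[0.25,-0.12,6.7],"spin":0},{"xyz":[0.25,-0.12,7.05],"spin":0},{"xyz":[0.25,-0.12,7.05],"spin":0},{"xyz":[0.25,-0.12,7.05],"spin":0}]' 0 && python3 -m inch '[{"xyz":[0,0,0],"spin":0},{"xyz":[0,0,0],"spin":0},{"xyz":[0,0,0],"spin":0},{"xyz":[0,0,0],"spin":0},{"xyz":[0,0,0],"spin":0},{"xyz":[0,0,0],"spin":0},{"xyz":[0,0,0],"spin":0},{"xyz":[0,0,0],"spin":0},{"xyz":[0,0,-3],"spin":0},{"xyz":[0,0,-8],"spin":0},{"xyz":[0,0,-13],"spin":0},{"xyz":[0,0,-18],"spin":0},{"xyz":[0,0,-23],"spin":0},{"xyz":[0,0,-25],"spin":0},{"xyz":[0,0,-25],"spin":0},{"xyz":[0,0,-25],"spin":0}]' 1
python3 - <<'E'
from h import *
plan([452.5,-42.5,230],90);o,_,_=state();X=np.array(o['ee_pos'])
for n in ('side','wrist'):
    im,C=snap(n,n+'15.png')
    q=p(C,X+[0,0,-8])
    for b in blobs(im,(45,120,30),(80,255,255),(0,0,640,480),150):
        print(n,'pred',q.round(1),len(b),b.mean(0).round(1),b.min(0),b.max(0))
E
```

```text
t: 47.25
ee_pos: [669.8, 38.6, 24.5]
orientation: [3.139, -0.003, 0.008]
ft_force: [-0.3, -0.1, 0.6]
width: 88.0
t: 48.85
ee_pos: [667.9, 39.3, 273.5]
orientation: [3.139, -0.003, 0.007]
ft_force: [-0.3, 0.2, -1.3]
width: 31.3
t 48.85 tcp [667.9  39.3 273.5] jawdir -90.1 tilt -1.0 q6 1.616 shift cm [-21.54   8.21   4.28] spin -0.10323119088275234
side pred [288.9 161.6] 459 [288.6 165. ] [270 146] [306 174]
side pred [288.9 161.6] 920 [335.2 249.6] [316 231] [355 265]
side pred [288.9 161.6] 1403 [253.2 317.3] [230 295] [277 336]
wrist pred [329.9 301.8] 6737 [181.4 153.3] [136 107] [228 200]
wrist pred [329.9 301.8] 20109 [361.9 281.8] [252 218] [489 366]
```

```bash
python3 -m inch '[{"xyz":[-21.55,8.15,0],"spin":0},{"xyz":[-21.55,8.15,0],"spin":0},{"xyz":[-21.55,8.15,0],"spin":0},{"xyz":[-21.55,8.15,0],"spin":0},{"xyz":[-21.55,8.15,0],"spin":0},{"xyz":[-21.55,8.15,0],"spin":0},{"xyz":[-21.55,8.15,0],"spin":0},{"xyz":[-21.55,8.15,0],"spin":0},{"xyz":[-21.55,8.15,0],"spin":0}]' 1
python3 - <<'E'
from h import *
plan([452,-42.3,224],90);o,_,_=state();X=np.array(o['ee_pos'])
im,C=snap('side','side16.png');print(p(C,X+[0,0,-8]),p(C,(452.5,-42.5,210)))
for b in blobs(im,(45,120,30),(80,255,255),(340,50,480,250),150): print(len(b),b.min(0),b.max(0))
# cup rim columns: rows 176..200 grey edges
g=im[186:200,380:445].mean((0,2)).round().astype(int);print(g)
E
```

```text
t: 49.85
ee_pos: [452.5, -41.5, 271.3]
orientation: [3.139, -0.002, 0.001]
ft_force: [0.2, -0.7, -1.0]
width: 31.4
t 49.85 tcp [452.5 -41.5 271.3] jawdir -90.1 tilt -1.0 q6 1.458 shift cm [-0.05  0.06  4.73] spin -0.0684742713747255
[411.47164141 152.73504035] [409.56026435 178.97281218]
407 [393 138] [428 164]
[ 54  51  56  70  85  99 139 188 196 195 193 186 156 117 103 105 107 108
 109 110 109 109 108 108 107 106 104 103 102 101 100  98  97  95  93  91
  89  87  84  84  85  82  77  76  76  85 124 172 183 182 181 179 178 178
 179 179 180 180 179 179 179 179 179 179 179]
```

```bash
python3 -m inch '[{"xyz":[-0.15,0.08,1],"spin":0},{"xyz":[-0.15,0.08,2],"spin":0},{"xyz":[-0.15,0.08,3],"spin":0},{"xyz":[-0.15,0.08,3.8],"spin":0},{"xyz":[-0.15,0.08,4.3],"spin":0},{"xyz":[-0.15,0.08,4.6],"spin":0},{"xyz":[-0.15,0.08,4.8],"spin":0},{"xyz":[-0.15,0.08,4.8],"spin":0}]' 1
```

```text
t: 50.7
ee_pos: [451.9, -42.5, 224.4]
orientation: [3.139, -0.002, 0.004]
ft_force: [-0.4, -0.4, 4.8]
width: 31.3
```

Contact begins right where it was expected (224). I'll press a little further, release and back off.

```bash
python3 -m inch '[{"xyz":[0,0,0.1],"spin":0},{"xyz":[0,0,0.2],"spin":0},{"xyz":[0,0,0.2],"spin":0}]' 1 && python3 -m inch '[{"xyz":[0,0,0],"spin":0},{"xyz":[0,0,0],"spin":0},{"xyz":[0,0,0],"spin":0},{"xyz":[0,0,0],"spin":0},{"xyz":[0,0,0],"spin":0},{"xyz":[0,0,-3],"spin":0},{"xyz":[0,0,-7],"spin":0},{"xyz":[0,0,-10],"spin":0},{"xyz":[-5,10,-10],"spin":0},{"xyz":[-5,20,-10],"spin":0},{"xyz":[-5,25,-10],"spin":0},{"xyz":[-5,25,-10],"spin":0},{"xyz":[-5,25,-10],"spin":0},{"xyz":[-5,25,-10],"spin":0},{"xyz":[-5,25,-10],"spin":0}]' 0
python3 - <<'E'
from h import *
for n in ('side','top'):
    im,C=snap(n,n+'17.png')
    print(n,[(z,p(C,(452.5,-42.5,z)).round(1).tolist()) for z in (176,210,213,216,244)])
    for b in blobs(im,(45,120,30),(80,255,255),(200,50,480,350),60):
        print(len(b),b.mean(0).round(1),b.min(0),b.max(0))
        if n=='side' and b[:,1].max()<230:
            for y in range(b[:,1].min(),b[:,1].max()+1,3):
                r=b[b[:,1]==y][:,0];print(y,r.min(),r.max(),end=' | ')
for n,X in [('jar',(788,-69,90)),('bot',(793,92,130))]: print(n,p(cam('top'),X).round())
a=cv2.imread('pics/top0.png')[100:215,180:400];b=cv2.imread('pics/top17.png')[100:215,180:400]
d=cv2.absdiff(a,b).max(2)>60;ys,xs=np.nonzero(d);print('changed px far region',d.sum(),(xs.min()+180,xs.max()+180,ys.min()+100,ys.max()+100) if d.any() else '')
E
```

```text
t: 51.0
ee_pos: [453.6, -42.7, 224.4]
orientation: [3.138, -0.002, 0.011]
ft_force: [-2.1, 0.3, 13.1]
width: 31.0
t: 52.5
ee_pos: [402.1, -293.4, 324.4]
orientation: [3.139, -0.007, 0.01]
ft_force: [0.0, 0.2, 0.0]
width: 88.0
side [(176, [408.4, 195.2]), (210, [409.6, 179.0]), (213, [409.7, 177.5]), (216, [409.8, 176.1]), (244, [410.8, 162.3])]
576 [409.8 174.8] [393 161] [427 185]
161 405 415 | 164 403 418 | 167 403 417 | 170 403 417 | 173 395 421 | 176 393 426 | 179 393 426 | 182 396 425 | 185 405 418 | 921 [335.2 249.6] [316 231] [355 265]
1409 [253.2 317.2] [230 295] [277 336]
top [(176, [352.9, 313.3]), (210, [354.0, 313.0]), (213, [354.1, 312.9]), (216, [354.2, 312.9]), (244, [355.2, 312.6])]
1011 [252.5 201.8] [235 185] [270 219]
859 [367.  250.9] [348 233] [383 268]
329 [346.6 314.8] [338 297] [359 331]
jar [361. 160.]
bot [287. 152.]
changed px far region 172 (np.int64(298), np.int64(325), np.int64(206), np.int64(214))
```

```bash
python3 -m inch '[{"xyz":[2,0,-1],"spin":0},{"xyz":[2,0,-1],"spin":0},{"xyz":[2,0,-1],"spin":0},{"xyz":[2,0,-1],"spin":0},{"xyz":[2,0,-1],"spin":0},{"xyz":[2,0,-1],"spin":0},{"xyz":[2,0,-1],"spin":0},{"xyz":[2,0,-1],"spin":0},{"xyz":[2,0,-1],"spin":0},{"xyz":[2,0,-1],"spin":0}]' 0
python3 - <<'E'
from h import *
im,C=snap('wrist','w18.png')
for nm,lo,hi,z in [('red',(0,150,80),(8,255,255),57),('yel',(20,130,100),(35,255,255),94),('blue',(105,120,40),(130,255,255),93)]:
    for b in blobs(im,lo,hi,(240,0,420,330),15):print(nm,len(b),b.mean(0).round(1),b.min(0),b.max(0),w(C,b.mean(0),z).round(1))
im,C=snap('side')
for b in blobs(im,(45,120,30),(80,255,255),(380,50,480,250),60): print('cap',len(b),b.min(0),b.max(0))
print(ctrl.get_obs()['t']);ctrl.close_job()
E
```

```text
t: 53.6
ee_pos: [422.4, -291.4, 334.6]
orientation: [3.139, -0.002, 0.01]
ft_force: [-0.2, 0.5, 0.2]
width: 88.3
red 280 [290.9 115.8] [279 102] [309 127] [ 505.2 -254.5   57. ]
yel 56 [339.9  85.8] [338  78] [343  92] [ 529.8 -301.5   94. ]
yel 37 [339.5 100.1] [338  96] [341 105] [ 517.7 -301.2   94. ]
blue 66 [339.8 109.4] [336 105] [344 113] [ 509.9 -301.5   93. ]
cap 586 [393 161] [427 186]
53.7
the job is handed in; nothing more can be done
```

The job is done and handed in at 53.7 s of the 210 s allowed.

- **Dose:** I set the coarse knob first. Its red line is on the tab, about 0.3° off by my measurement. The fine knob came second, with its yellow pointer on the blue mark. In the last picture the pointer (column 339.5) and the mark (339.8) lined up, and the red line and tab still formed one piece.
- **Cups:** All five cups on the mat are nested in one upright stack in the plate's collar. In the side picture the top rim sat within about 1 pixel of where it should be for a fully home stack.
- **Cap:** The smallest green cap closes the top cup. Its flange and knob were within about 1 pixel of the seated height, and it had not moved about a second later.
- **Bystanders:** In the top picture, the part showing the jar, the bottle and most of the spatula changed only at the cap's old spot.

**Disagreements:**
- The top and wrist cameras placed the cups about 4 mm too far in x. The first cup was therefore gripped about 5 mm off centre, and I corrected for this when placing.
- The first coarse turn stopped about 1° short and the first fine turn about 3° off. I corrected both with a second grip, the coarse before touching the fine.
- The fifth cup's tool height when pressed home read about 1 mm higher than expected, but the side picture showed it home.

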